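# Crack open the stuck lid of the dry box and hold it ajar

### The arm

A 6-joint arm with a two-finger parallel gripper is mounted at the origin on a cart in front of the work surface, level with it; the furniture and walls round the work are solid. World frame = base frame: x ahead of the robot, y to its left, z up, the work surface at z = 0. Lengths are in mm, angles in rad, forces in N, time in s.
With the tool pointing down it reaches from about 300 to 775 mm from the base axis. Payload 14.6 kg.
Tool frame: the origin (TCP) lies at the very end of the fingers, on their centre line; the grasp point (between the pads) lies 19 mm behind it; z points along the fingers, y is the line along which they close (so a half turn about z gives the same grasp; the last joint's range is limited). The gripper opens to 94 mm and grips with 3 to 60 N. Pads are 16 mm wide; open, the fingers measure 119 mm over their backs; the gripper's body (75 mm by 177 mm) begins 78 mm behind the grasp point.
Start: joints at [-1.347, 0.3, 1.521, -0, 1.321, -0.067], TCP at [157.688, -526.9, 179.446] pointing down, gripper open.
Joint ranges: [-3.03, 3.03], [-0.79, 2.21], [0.23, 2.52], [-1.04, 4.18], [0, 3.07], [-2.55, 2.55]. Speed limits (rad/s): [2.22, 2.22, 2.57, 3.14, 3.14, 3.14].

### API

Orientations are given as [roll, pitch, yaw] about the fixed x, y, z axes, in that order (R = Rz(yaw) Ry(pitch) Rx(roll)).
In Python, from cell import manip, eyes, ticket gives the robot as it stands. The module is installed in compiled form; this text tells all that it offers.
- The arm moves only by the tool arm_command, never from a script. Its argument "plan" is a list of rows, each a list of 5 numbers: the opening, from -1 (shut) to 1 (fully open), then the shift along the tool's x, y, z in m, then the turn about the tool's z in rad. In form: [[jaw, dx, dy, dz, roll], ...]. A call has 1 to 20 rows; each row shifts and turns the commanded pose from where the row before left it, along the tool's axes as they then stand; what a row does not reach is not made up. A row lasts 1/8 s, in which the tool goes at most 62.5 mm and 10.7 degrees, less where a joint would pass 70% of its speed; a pose out of reach is approached as far as the arm can. A call is refused whole if a number of a shift passes 0.0625 or a number of a turn 0.188, either way. A call with a gripper value outside its range is refused whole. The fingers move at their own pace and stop on an object; "newtons" is the grip in N (left out, the last holds). Time passes only in rows, so rows that do not move let the fingers close. It gives the time, the measured TCP pose, the force, the opening and the grip force at its end, in the units of the state.
- manip.read_state(): the state, without advancing time (a new reading comes with each control period).
- eyes.camera(name): name is "side" or "top" or "wrist"; returns a dict with "img" (384x512x3 uint8, blue, green, red), "z_map" (384x512 float32, mm along the optical axis (not along the pixel's ray), 0 where there is no reading), "fx", "fy", "cx", "cy" (pixels), "dist" ([k1, k2, p1, p2, k3] as OpenCV has them; the pictures are not rectified), "eye" and "orientation" of the camera in the world. Camera axes: x right, y down, z forward; pixel columns grow to the right and rows downward; lengths in mm; the calibration is good to about 2 mm. A picture is of the moment at which its call begins.
- ticket.sign_off(): hands the job in; it is judged then, once.
The state is a dict: "clock": time; "joints": joint angles; "qd": joint speeds; "effort": joint torques, N m; "eef_pos": TCP position; "eef_rot": TCP orientation; "wrist_force": force on the tool from outside, world axes, zero at the start; "moment": the same for the moment, N m; "finger_gap": finger opening in mm; "finger_force": force on a finger pad.
Only numpy, scipy, OpenCV 4.12 (cv2) and the standard library are available. Lean on these libraries where they do the work, as an engineer would, in place of code of your own. Each camera call takes 0.05 s, during which the arm holds its last target. There are 200 camera calls.

### The job

A pigment jar is standing on the lid of the dry box: first stand it upright on the round cork mat and let go of it. Then take the black bar handle, break the lid free from its sticky rubber seal without letting it fly open, and hold it slightly open, at about 15 degrees. Finish while still holding the lid there with the gripper, and leave everything else where it stands.

Things in the scene. Friction and masses are not known exactly. Their poses are not given: they have to be found in the camera images.
- dry_box: grey plastic box, fixed to the table, 150 x 160 x 65 mm with its white lid shut. Origin at the centre of its underside; own z up, own x points from the handle side to the hinge side (away from the robot at yaw 0), own y along hinge and handle. Shut lid: flat top 65 mm above the table, 10 mm thick, its hinge line runs along own y at own x = +77 mm, z = 55 mm.
- dry_lid (a joint): angle of the white lid, rad: 0 shut, grows as the handle side rises. A rubber seal holds it shut: an upward pull at the handle of roughly 18 N breaks it loose; the resistance peaks within the first 0.01 rad, then fades steadily and is gone from 0.09 rad (5 degrees) on, where only the lid's own weight is left (2 to 4 N at the handle). Let go, the lid sinks shut within about a second.
- lid_bar (a point): middle of the black handle bar on the lid: round bar 12 mm thick and 90 mm long, lying along the box's own y, on a 10 mm post at each end. Lid shut: at own x = -56 mm of the box, 97 mm above the table, 32 mm from bar centre to lid top. The lid's front edge is 19 mm in front of the bar.
- amber_jar: closed pigment jar of amber colour with black cap, 54 mm across, 88 mm tall (body up to 74 mm, cap above), 0.17 to 0.34 kg. Origin at the centre of its underside, z up. It stands on the lid behind the handle at the start.
- cork_mat: round flat cork mat, 100 mm across, 6 mm thick, fixed to the table left or right of the box; origin at the centre of its underside.
- mould: pale cream ribbed round mould, 68 mm across, 54 mm tall, a loose bystander; origin at the centre of its underside. It stands on the other side of the box from the cork mat.
- wax_tin2: flat round grey tin, 67 mm across, 24 mm high, loose bystander on the right; origin at the centre of its underside.
- pigment_jar2: white pigment jar with black cap, 54 mm across, 82 mm tall, loose bystander at the back right; origin at the centre of its underside.
- tumbler: amber glass tumbler, 62 mm across, 82 mm tall, loose bystander behind the box; origin at the centre of its underside.
Mind the look-alikes: they are no part of the job. What is shaped like the amber_jar but pink or purple is not meant.

How it is judged (in metres and radians):
On the way, in this order (a step that is already met when the one before it is completed fails the run):
1. the amber jar stands upright on the cork mat, let go (horizontal distance between amber_jar and cork_mat below 0.04 m and height (world z) of amber_jar below 0.012 m and angle between amber_jar's own z axis and vertical below 0.1 rad and linear speed of amber_jar below 0.02 m/s and contact force between the fingers and amber_jar below 0.1 N), for 0.2 s.
2. the lid is broken free from its seal and carried by the fingers (value of joint dry_lid above 0.1 rad and contact force between the fingers and dry_lid above 0.5 N), for 0.1 s.
At the end, for the whole second after the job is handed in: The gripper's fingers still hold the lid, at rest, between 0.16 and 0.36 rad (9 to 21 degrees) open; the amber jar stands upright on the cork mat, its axis within 40 mm of the mat's centre, untouched; mould, flat tin, white jar and tumbler are within 30 mm of where they stood (value of joint dry_lid between 0.16 and 0.36 rad and velocity of joint dry_lid between -0.1 and 0.1 rad/s and contact force between the fingers and dry_lid above 0.5 N and horizontal distance between amber_jar and cork_mat below 0.04 m and height (world z) of amber_jar below 0.012 m and angle between amber_jar's own z axis and vertical below 0.1 rad and contact force between the arm and amber_jar below 0.1 N and distance of each of mould, wax_tin2, pigment_jar2, tumbler from where it was at the start of the episode below 0.03 m); the arm keeps its last pose, push and grip.
It fails at once if the lid flies open beyond 0.5 rad (about 29 degrees) (value of joint dry_lid above 0.5 rad).
It fails at once if the lid is lifted while the jar still stands on it (value of joint dry_lid above 0.06 rad and contact force between amber_jar and dry_lid above 0.2 N).
It fails at once if the amber jar is tipped over (angle between amber_jar's own z axis and vertical above 0.7 rad).
It also fails if it takes over 51 s, if anything falls off the work surface, if the arm or the gripper's body presses on something with over 40 N, if the wrist force passes 120 N, or if a joint passes its speed limit or range.

## Working session

There is one attempt and no reset: what is moved stays moved. The work goes in short steps, Python scripts to look and compute and a tool call to move; the robot and the scene stay as the last step left them, time stands still between calls to the robot, and variables do not carry over. Pictures are saved under pics/ and viewed, at most 10 in all, crops included, and the job is handed in when it is done.

Besides the shell and the picture viewer there is one more tool, called after "Emit:" as name(argument=value, ...) on one line, values as JSON. arm_command: Moves the arm, as the interface text tells. Its arguments: {"type":"object","properties":{"plan":{"type":"array"},"newtons":{"type":"number"}},"required":["plan"]}

```bash
mkdir -p pics; cat > h.py <<'E'
import numpy as np, cv2
from scipy.spatial.transform import Rotation as R
from cell import manip, eyes, ticket
def cam(n,save=None):
    c=eyes.camera(n)
    if save: cv2.imwrite('pics/'+save,c['img'])
    return c
def pts(c):
    h,w=c['z_map'].shape
    u,v=np.meshgrid(np.arange(w),np.arange(h))
    K=np.array([[c['fx'],0,c['cx']],[0,c['fy'],c['cy']],[0,0,1.]])
    n=cv2.undistortPoints(np.stack([u,v],-1).reshape(-1,1,2).astype(float),K,np.array(c['dist'],float)).reshape(h,w,2)
    z=c['z_map'].astype(float)
    p=np.dstack([n[...,0]*z,n[...,1]*z,z])
    o=np.array(c['orientation'],float)
    M=o if o.shape==(3,3) else R.from_euler('xyz',o).as_matrix()
    P=p@M.T+np.array(c['eye']); P[z==0]=np.nan
    return P
E
python3 - <<'E'
from h import *
s=manip.read_state(); print(s)
for n in('top','side'):
    c=cam(n,n+'0.png'); print(n,c['eye'],c['orientation'],c['fx']); np.savez(n+'0.npz',P=pts(c),img=c['img'])
a=np.vstack([cv2.imread('pics/top0.png')]);
E
```

```text
{'clock': 0.0, 'joints': array([-1.34659747e+00,  3.00479404e-01,  1.52159177e+00,  1.95893813e-06,
        1.32069659e+00, -6.66511374e-02]), 'qd': array([-0.00027195,  0.00243149, -0.00011042,  0.00098253,  0.00031099,
        0.00034944]), 'effort': array([ 4.31590797e-05, -5.31808662e+01, -3.52734590e+01,  7.08745932e-02,
        2.44126737e-02, -7.24643428e-05]), 'eef_pos': array([ 157.62617866, -526.61847143,  178.87727357]), 'eef_rot': array([-3.14042028e+00, -8.01575021e-05,  2.90849462e-01]), 'wrist_force': array([ 0.09965238, -0.57385303, -0.93757227]), 'moment': array([ 0.00166913,  0.0110688 , -0.03437066]), 'finger_force': 0.0, 'finger_gap': 93.77779473342048}
top [ 405.37660505  -14.98267133 1273.1812279 ] [-3.01899627  0.01441321 -1.55669985] 487.8913547180883
side [  586.84629964 -1119.90980985   880.27342871] [-2.1724774   0.02475409  0.04503662] 485.2646333326479
```

View pics/top0.png

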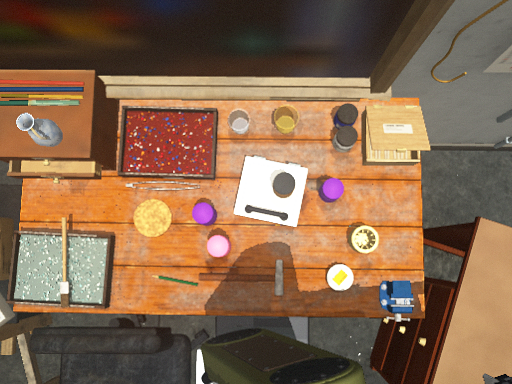

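View pics/side0.png

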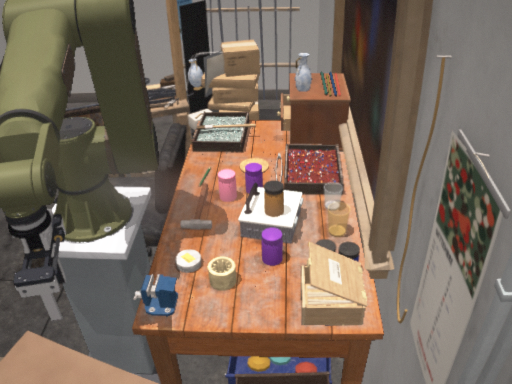

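The top view shows the amber jar's black cap at (284,184), the bar from (248,208) to (286,217), the cork mat at (153,217), purple jars at (204,212) and (332,188), a pink one at (218,245) and the mould at (364,239). The side view confirms the amber jar on the lid, with a purple jar on either side.

```bash
python3 - <<'E'
from h import *
d=np.load('top0.npz');P=d['P'];img=d['img'].astype(int)
def around(n,u,v,r,zlo,zhi):
    Q=P[v-r:v+r+1,u-r:u+r+1].reshape(-1,3); Q=Q[(Q[:,2]>zlo)&(Q[:,2]<zhi)]
    (cx,cy),rad=cv2.minEnclosingCircle(Q[:,:2].astype(np.float32))
    print(n,len(Q),'med',np.median(Q,0).round(1),'circ',round(cx,1),round(cy,1),round(rad,1)); return Q
for z in [(284,184,18,135,170,'jar'),(153,217,25,3,12,'cork'),(204,212,16,60,110,'purL'),(332,188,16,60,110,'purR'),(218,245,16,60,110,'pink'),(364,239,18,30,70,'mould'),(340,277,18,15,50,'tin'),(286,119,18,60,110,'tumbler'),(238,121,16,50,110,'glass')]:
    around(z[5],*z[:5])
Q=around('bar',267,212,24,88,110)
r=cv2.minAreaRect(Q[:,:2].astype(np.float32));print(r)
Q=around('lid',271,190,44,58,72)
r=cv2.minAreaRect(Q[:,:2].astype(np.float32));print(r)
print('table',np.median(P[290:300,180:220,2]))
for k in (100,150):
  for t,b in [((119,107),'traycorner'),((217,107),''),((217,178),'')]: pass
Q=P[105:180,118:218].reshape(-1,3);print('tray x',np.nanmin(Q[:,0]),np.nanpercentile(Q[:,2],[50,99]))
c=cv2.resize(d['img'][140:260,120:360],None,fx=3.3,fy=3.3,interpolation=2);cv2.imwrite('pics/c1.png',c)
E
```

```text
jar 405 med [557.9 -52.3 153.1] circ 558.4 -51.7 26.2
cork 1146 med [482.5 286.1   6. ] circ 485.0 284.3 90.1
purL 392 med [490.2 143.5  87.7] circ 490.4 144.9 26.6
purR 400 med [ 553.6 -172.    87.5] circ 555.1 -173.2 26.7
pink 391 med [411.5 105.5  88. ] circ 411.4 105.8 26.7
mould 422 med [ 433.7 -258.9   51.3] circ 433.5 -256.2 34.3
tin 557 med [ 336.5 -197.5   22.8] circ 336.6 -198.6 34.0
tumbler 159 med [750.5 -58.8  76.1] circ 735.3 -58.6 32.3
glass 132 med [742.4  63.5  64.7] circ 730.5 60.7 28.7
bar 225 med [495.1 -16.3 101.4] circ 519.4 -14.7 57.0
((520.917724609375, -15.554924011230469), (100.49842071533203, 65.02918243408203), 78.72201538085938)
lid 3130 med [546.8 -10.9  64.9] circ 549.5 -20.9 107.2
((552.5330810546875, -21.54364776611328), (160.0396270751953, 155.96945190429688), 78.91749572753906)
table nan
tray x 583.803534666234 [26.70748523 46.3792812 ]
```

View pics/c1.png

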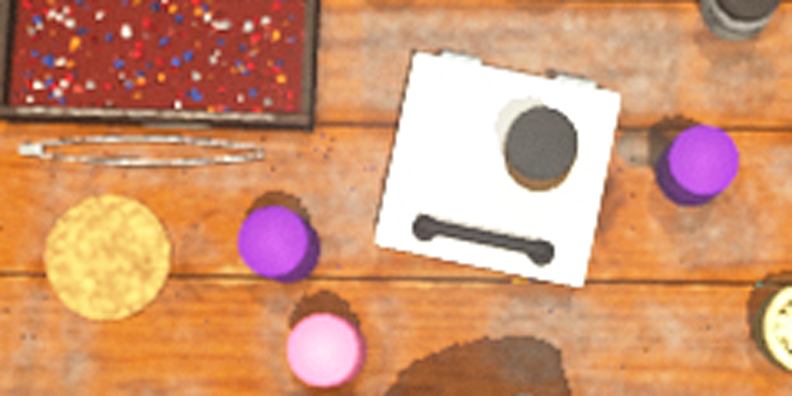

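The crop shows the bar from (425,228) to (542,250), the lid corners, and the cork mat centred near (108,257). I'll refine the bar and the mat, then move.

```bash
python3 - <<'E'
from h import *
d=np.load('top0.npz');P=d['P']
Q=P[200:225,243:292].reshape(-1,3);Q=Q[(Q[:,2]>85)&(Q[:,2]<110)];r=cv2.minAreaRect(Q[:,:2].astype(np.float32));print('bar',len(Q),Q[:,2].max(),r,Q.mean(0))
Q=P[195:240,130:176].reshape(-1,3);Q=Q[(Q[:,2]>3)&(Q[:,2]<12)]
for i in range(3): print('cork',len(Q),cv2.minEnclosingCircle(Q[:,:2].astype(np.float32))); m=np.median(Q,0); Q=Q[np.hypot(*(Q[:,:2]-m[:2]).T)<52]
for u,v in [(133,217),(173,217),(153,198),(153,237)]: print(P[v,u].round(1))
E
```

```text
bar 205 107.7073248422264 ((494.8619689941406, -10.357337951660156), (100.5018539428711, 12.041648864746094), 78.85685729980469) [494.47846562 -10.46645024 101.48165863]
cork 1082 ((486.3581848144531, 284.3498229980469), 81.72762298583984)
cork 984 ((482.3270263671875, 286.8730163574219), 51.52653884887695)
cork 984 ((482.3270263671875, 286.8730163574219), 51.52653884887695)
[483.7 334.9   8.8]
[485.6 231.9   1.1]
[535.3 287.6  -3.6]
[432.7 281.5   4.5]
```

Emit:
arm_command(plan=[[1, 0, 0, -0.02, 0.1455], [1, 0, 0, -0.02, 0.1455], [1, 0.03, -0.03, 0, 0], [1, 0.03, -0.04, 0, 0], [1, 0.03, -0.04, 0, 0], [1, 0.03, -0.04, 0, 0], [1, 0.03, -0.04, 0, 0], [1, 0.03, -0.04, 0, 0], [1, 0.03, -0.04, 0, 0], [1, 0.03, -0.04, 0, 0], [1, 0.03, -0.04, 0, 0], [1, 0.03, -0.04, 0, 0], [1, 0.03, -0.03, 0, 0], [1, 0.03, -0.02, 0, 0], [1, 0, 0, 0, 0]], newtons=15)

```text
clock: 1.98
eef_pos: [518.6, -85.6, 218.6]
eef_rot: [-3.141, 0.001, 0.002]
wrist_force: [-0.1, 0.1, -0.5]
finger_gap: 93.8
finger_force: 0.0
```

Emit:
arm_command(plan=[[1, 0.02, -0.017, 0, 0], [1, 0.02, -0.017, 0, 0], [1, 0, 0, 0, 0], [1, 0, 0, 0.03, 0], [1, 0, 0, 0.03, 0], [1, 0, 0, 0.03, 0], [1, 0, 0, 0.025, 0], [1, 0, 0, 0.0125, 0], [1, 0, 0, 0, 0], [0.4, 0, 0, 0, 0], [0, 0, 0, 0, 0], [-0.2, 0, 0, 0, 0], [-0.5, 0, 0, 0, 0], [-0.5, 0, 0, 0, 0], [-0.5, 0, 0, 0, 0]], newtons=15)

```text
clock: 3.85
eef_pos: [557.9, -53.0, 92.1]
eef_rot: [3.141, -0.0, -0.0]
wrist_force: [-0.3, -1.8, 1.5]
finger_gap: 52.8
finger_force: 15.0
```

Emit:
arm_command(plan=[[-0.5, 0, 0, -0.01, 0], [-0.5, 0, 0, -0.03, 0], [-0.5, 0, 0, -0.03, 0], [-0.5, 0, 0, -0.03, 0], [-0.5, 0, -0.01, 0, 0], [-0.5, -0.006, -0.025, 0, 0], [-0.5, -0.01, -0.04, 0, 0], [-0.5, -0.01, -0.04, 0, 0], [-0.5, -0.01, -0.04, 0, 0], [-0.5, -0.01, -0.04, 0, 0], [-0.5, -0.01, -0.04, 0, 0], [-0.5, -0.01, -0.04, 0, 0], [-0.5, -0.01, -0.035, 0, 0], [-0.5, 0, -0.02, 0, 0], [-0.5, 0, -0.01, 0, 0], [-0.5, 0, 0, 0, 0], [-0.5, 0, 0, 0, 0]])

```text
clock: 5.98
eef_pos: [482.2, 286.2, 191.8]
eef_rot: [3.141, 0.0, -0.001]
wrist_force: [-0.1, -0.4, -1.9]
finger_gap: 53.0
finger_force: 15.0
```

```bash
python3 - <<'E'
from h import *
c=cam('top');s=cam('side')
cv2.imwrite('pics/m.png',np.hstack([cv2.resize(c['img'][150:290,80:260],(396,308)),cv2.resize(s['img'][80:240,150:350],(385,308))]))
print(manip.read_state()['eef_pos'])
E
```

```text
[482.12037999 286.28874839 191.99126564]
```

View pics/m.png

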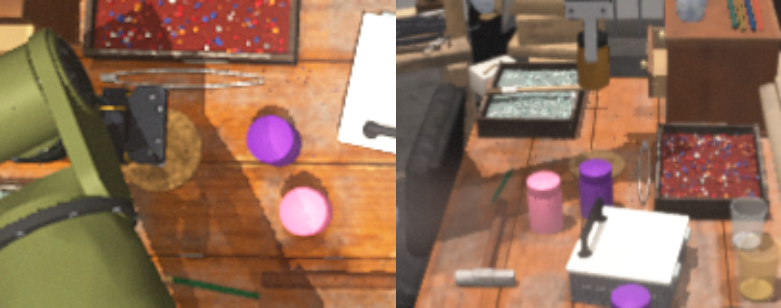

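The picture shows the jar in the fingers at (593,65) of the side pane, hanging upright behind the mat, whose edge shows at (165,150) in the top pane. The lid is clear. I'll lower it now.

Emit:
arm_command(plan=[[-0.5, 0, 0, 0.02, 0], [-0.5, 0, 0, 0.035, 0], [-0.5, 0, 0, 0.035, 0], [-0.5, 0, 0, 0.03, 0], [-0.5, 0, 0, 0.02, 0], [-0.5, 0, 0, 0.01, 0], [-0.5, 0, 0, 0.003, 0], [-0.5, 0, 0, 0.002, 0], [-0.5, 0, 0, 0.002, 0], [-0.5, 0, 0, 0, 0], [-0.5, 0, 0, 0, 0]])

```text
clock: 7.45
eef_pos: [481.9, 287.1, 35.2]
eef_rot: [-3.141, -0.0, -0.0]
wrist_force: [-0.0, -0.2, -1.3]
finger_gap: 53.0
finger_force: 15.0
```

Emit:
arm_command(plan=[[-0.5, 0, 0, 0.001, 0], [-0.5, 0, 0, 0.001, 0], [-0.5, 0, 0, 0, 0], [-0.5, 0, 0, 0, 0]])

```text
clock: 7.95
eef_pos: [481.9, 287.1, 33.1]
eef_rot: [-3.142, -0.0, -0.0]
wrist_force: [-1.1, -1.8, 1.1]
finger_gap: 52.7
finger_force: 15.0
```

Emit:
arm_command(plan=[[0.3, 0, 0, 0, 0], [0.6, 0, 0, 0, 0], [1, 0, 0, 0, 0], [1, 0, 0, 0, 0], [1, 0, 0, 0, 0], [1, 0, 0, -0.02, 0], [1, 0, 0, -0.03, 0], [1, 0, 0, -0.04, 0], [1, 0, 0, -0.04, 0], [1, 0, 0, -0.04, 0], [1, 0, 0, -0.02, 0], [1, 0, 0, 0, 0]])

```text
clock: 9.45
eef_pos: [482.2, 287.3, 224.1]
eef_rot: [-3.14, -0.002, -0.0]
wrist_force: [0.5, 0.3, -0.9]
finger_gap: 93.8
finger_force: 0.0
```

Emit:
arm_command(plan=[[1, 0, 0.02, 0, 0], [1, 0.003, 0.04, 0, 0], [1, 0.002, 0.04, 0, 0], [1, 0.002, 0.04, 0, 0], [1, 0.002, 0.04, 0, 0], [1, 0.002, 0.04, 0, 0], [1, 0.002, 0.04, 0, 0], [1, 0, 0.037, 0, 0], [1, 0, 0, 0, -0.172], [1, 0, 0, 0, -0.172], [1, 0, 0, 0, -0.172], [1, 0, 0, 0, -0.172], [0.4, 0, 0, 0, -0.172], [0.2, 0, 0, 0, -0.172], [0.2, 0, 0, 0, -0.172], [0.2, 0, 0, 0, -0.172], [0.2, 0, 0, 0, 0], [0.2, 0, 0, 0, 0]])

```text
clock: 11.7
eef_pos: [494.4, -10.4, 222.4]
eef_rot: [-3.141, 0.0, 1.371]
wrist_force: [-0.4, 0.2, -0.3]
finger_gap: 56.3
finger_force: 0.0
```

```bash
python3 - <<'E'
from h import *
c=cam('top','top2.png');P=pts(c);w=cam('wrist','w2.png');W=pts(w)
Q=P[190:250,125:185].reshape(-1,3);Q=Q[(Q[:,2]>75)&(Q[:,2]<110)];print('jar',len(Q),np.nanmedian(Q,0),cv2.minEnclosingCircle(Q[:,:2].astype(np.float32)))
Q=W.reshape(-1,3);Q=Q[(Q[:,2]>92)&(Q[:,2]<108)&(abs(Q[:,0]-495)<60)&(abs(Q[:,1]+10)<70)]
print('bar',len(Q),cv2.minAreaRect(Q[:,:2].astype(np.float32)) if len(Q) else 0,Q[:,2].max() if len(Q) else 0)
E
```

```text
jar 383 [481.34372254 286.99855705  94.19931211] ((482.49188232421875, 288.5382385253906), 26.537487030029297)
bar 1000 ((494.0751037597656, -11.530197143554688), (100.30827331542969, 11.36629581451416), 78.88610076904297) 105.61523438976667
```

View pics/w2.png

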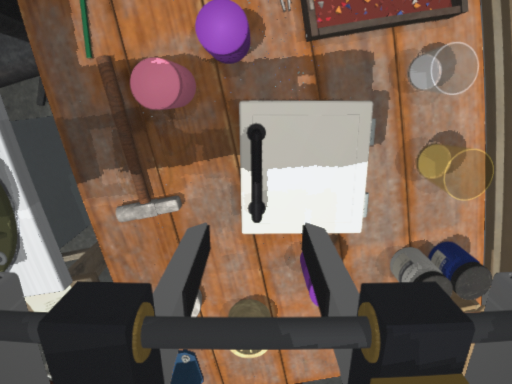

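View pics/top2.png

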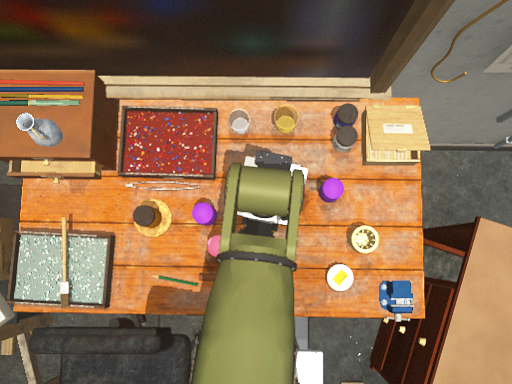

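The wrist picture shows the bar from (256,130) to (257,215), parallel to the finger pads. The top picture shows the jar upright on the mat at (147,215). I'll lower and grip the bar.

Emit:
arm_command(plan=[[0.2, 0, 0, 0.02, 0], [0.2, 0, 0, 0.035, 0], [0.2, 0, 0, 0.035, 0], [0.2, 0, 0, 0.03, 0], [0.2, 0, 0, 0.018, 0], [0.2, 0, 0, 0.0055, 0], [0.2, 0, 0, 0, 0], [-0.4, 0, 0, 0, 0], [-0.7, 0, 0, 0, 0], [-1, 0, 0, 0, 0], [-1, 0, 0, 0, 0], [-1, 0, 0, 0, 0], [-1, 0, 0, 0, 0]], newtons=55)

```text
clock: 13.42
eef_pos: [494.8, -10.0, 79.4]
eef_rot: [-3.142, 0.0, 1.376]
wrist_force: [0.2, 0.2, 0.6]
finger_gap: 1.2
finger_force: 0.0
```

```bash
python3 - <<'E'
from h import *
s=manip.read_state();print(s['finger_gap'],s['finger_force'],s['wrist_force'])
w=cam('wrist');t=cam('side')
cv2.imwrite('pics/g.png',np.hstack([cv2.resize(w['img'],(440,330)),cv2.resize(t['img'][150:250,220:329],(360,330))]))
E
```

```text
1.2011497287710522 0.0 [0.24641145 0.1984055  0.62665224]
```

View pics/g.png

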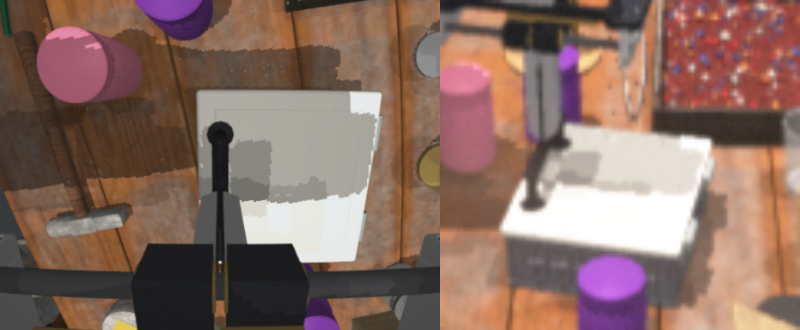

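The wrist pane shows the bar entering between the fingers at (220,190). The gap of 1.2 mm with no force doesn't fit a 12 mm bar, so I'll look closer.

```bash
python3 - <<'E'
from h import *
w=cam('wrist');t=cam('side');W=pts(w);S=pts(t)
cv2.imwrite('pics/g2.png',np.hstack([cv2.resize(w['img'][190:310,200:320],(400,400),interpolation=0),cv2.resize(t['img'][160:220,235:295],(400,400),interpolation=0)]))
st=manip.read_state();print(st['eef_pos'],st['joints'])
for v in range(205,300,8): print(v,[tuple(W[v,u].round(0).astype(int)) if W[v,u,0]==W[v,u,0] else None for u in (236,246,256,266,276)])
def proj(c,p):
    M=R.from_euler('xyz',c['orientation']).as_matrix();T=M.T
    K=np.array([[c['fx'],0,c['cx']],[0,c['fy'],c['cy']],[0,0,1.]])
    return cv2.projectPoints(np.array([p],float),cv2.Rodrigues(T)[0],-T@c['eye'],K,np.array(c['dist']))[0].ravel()
for n,p in [('tcp',(494.8,-10,79.4)),('bar',(494.5,-10.5,97))]: print(n,'wrist',proj(w,p),'side',proj(t,p))
E
```

```text
[494.79364514  -9.9770606   79.43721548] [-9.41861375e-02  2.89861749e-01  1.78414232e+00  3.81198860e-06
  1.06762318e+00  1.00837079e-01]
205 [(np.int64(482), np.int64(-1), np.int64(65)), (np.int64(489), np.int64(-2), np.int64(67)), (np.int64(499), np.int64(9), np.int64(104)), (np.int64(503), np.int64(-5), np.int64(67)), (np.int64(510), np.int64(-7), np.int64(66))]
213 [(np.int64(480), np.int64(-7), np.int64(65)), (np.int64(488), np.int64(-9), np.int64(65)), (np.int64(498), np.int64(4), np.int64(103)), (np.int64(502), np.int64(-11), np.int64(65)), (np.int64(509), np.int64(-13), np.int64(66))]
221 [(np.int64(479), np.int64(-13), np.int64(67)), (np.int64(486), np.int64(-14), np.int64(66)), (np.int64(497), np.int64(-1), np.int64(104)), (np.int64(501), np.int64(-18), np.int64(65)), (np.int64(508), np.int64(-19), np.int64(65))]
229 [(np.int64(485), np.int64(1), np.int64(116)), (np.int64(491), np.int64(0), np.int64(116)), (np.int64(496), np.int64(-2), np.int64(112)), (np.int64(502), np.int64(-2), np.int64(116)), (np.int64(508), np.int64(-2), np.int64(117))]
237 [(np.int64(486), np.int64(
[... 1281 characters left out ...]
nt64(501), np.int64(-1), np.int64(167)), (np.int64(505), np.int64(-3), np.int64(165))]
285 [(np.int64(496), np.int64(24), np.int64(210)), (np.int64(498), np.int64(23), np.int64(209)), (np.int64(495), np.int64(-11), np.int64(157)), (np.int64(504), np.int64(22), np.int64(208)), (np.int64(506), np.int64(22), np.int64(209))]
293 [(np.int64(496), np.int64(24), np.int64(213)), (np.int64(498), np.int64(24), np.int64(213)), (np.int64(494), np.int64(-14), np.int64(158)), (np.int64(504), np.int64(22), np.int64(213)), (np.int64(506), np.int64(22), np.int64(213))]
tcp wrist [256.02606458 220.32730636] side [251.70478384 198.12124478]
bar wrist [255.77851119 231.49056859] side [251.37448035 193.13401559]
```

View pics/g2.png

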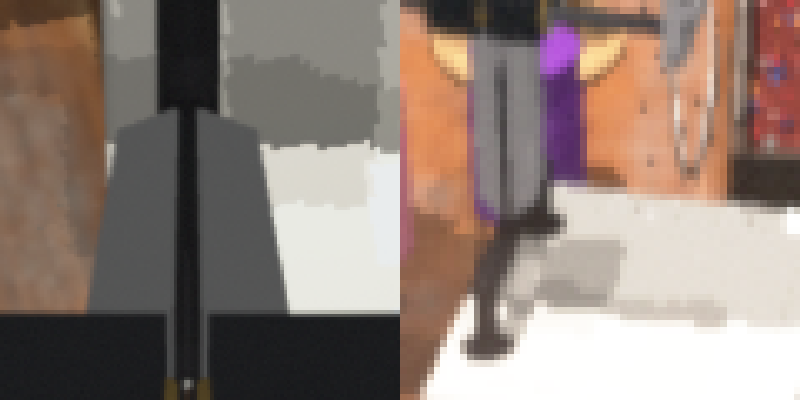

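The enlarged crop shows the fingertips ending at (505,215) in the side pane, level with the bar top. That is about 20 mm above the reported TCP, so the fingers closed above the bar. I'll open them here and measure the tip height.

Emit:
arm_command(plan=[[-0.3, 0, 0, 0, 0], [-0.3, 0, 0, 0, 0], [-0.3, 0, 0, 0, 0]])

```text
clock: 14.0
eef_pos: [494.8, -10.0, 79.5]
eef_rot: [3.142, -0.0, 1.376]
wrist_force: [0.0, 0.2, 0.2]
finger_gap: 27.2
finger_force: 0.0
```

```bash
python3 - <<'E'
from h import *
st=manip.read_state();print(st['eef_pos'],st['finger_gap'],st['wrist_force'])
e=st['eef_pos'];Rt=R.from_euler('xyz',st['eef_rot'])
for n in('wrist','side'):
    P=pts(cam(n)).reshape(-1,3);P=P[~np.isnan(P[:,0])]
    q=Rt.inv().apply(P-e)  # tool frame
    for lo in range(-50,16,5):
        m=(q[:,2]>=lo)&(q[:,2]<lo+5)&(abs(q[:,1])<45)&(abs(q[:,0])<11)
        print(n,'worldz %.0f'%(e[2]-lo-2.5),m.sum(),np.percentile(q[m,1],[0,25,50,75,100]).round(0) if m.sum() else '')
E
```

```text
[494.82032014  -9.9608644   79.47403185] 27.19518078179835 [0.04648829 0.15927359 0.21989616]
wrist worldz 127 223 [-26. -19. -14.  17.  25.]
wrist worldz 122 184 [-26. -19.  13.  18.  25.]
wrist worldz 117 203 [-26. -17.  13.  18.  25.]
wrist worldz 112 140 [-25. -18. -14.  15.  23.]
wrist worldz 107 64 [-18. -14.  13.  14.  20.]
wrist worldz 102 565 [-17.  -3.  -0.   2.   6.]
wrist worldz 97 40 [-6. -6.  6.  6.  6.]
wrist worldz 92 0 
wrist worldz 87 0 
wrist worldz 82 0 
wrist worldz 77 0 
wrist worldz 72 0 
wrist worldz 67 1756 [-19.   9.  21.  33.  45.]
wrist worldz 62 90 [-19. -18. -16.  -9.  45.]
side worldz 127 7 [-26. -20. -15.  25.  27.]
side worldz 122 16 [-27. -19. -15.  23.  28.]
side worldz 117 9 [-21.  16.  18.  24.  27.]
side worldz 112 10 [-22. -19. -16.  17.  25.]
side worldz 107 9 [-19.  -2.   0.   2.  15.]
side worldz 102 14 [-4. -2.  2.  4.  7.]
side worldz 97 1 [6. 6. 6. 6. 6.]
side worldz 92 0 
side worldz 87 0 
side worldz 82 0 
side worldz 77 0 
side worldz 72 4 [ 3. 12. 22. 30. 31.]
side worldz 67 70 [-6.  7. 19. 32. 45.]
side worldz 62 7 [ 1.  8. 30. 36. 39.]
```

Both cameras agree that the real tips are at z ≈ 104 while the reported TCP is 79, so the TCP offset is about 25 mm. The bar is centred between the fingers. I'll lower in small steps and watch the force.

Emit:
arm_command(plan=[[-0.3, 0, 0, 0.004, 0], [-0.3, 0, 0, 0.004, 0], [-0.3, 0, 0, 0.004, 0], [-0.3, 0, 0, 0, 0]])

```text
clock: 14.6
eef_pos: [494.6, -10.0, 67.0]
eef_rot: [-3.141, 0.0, 1.376]
wrist_force: [0.4, 0.9, 0.5]
finger_gap: 33.1
finger_force: 0.0
```

Emit:
arm_command(plan=[[-0.3, 0, 0, 0.004, 0], [-0.3, 0, 0, 0.004, 0], [-0.3, 0, 0, 0.003, 0], [-0.3, 0, 0, 0, 0]])

```text
clock: 15.1
eef_pos: [494.6, -10.0, 56.2]
eef_rot: [-3.141, 0.0, 1.376]
wrist_force: [0.2, -0.3, 0.3]
finger_gap: 33.0
finger_force: 0.0
```

```bash
python3 - <<'E'
from h import *
st=manip.read_state();print(st['eef_pos'],st['finger_gap'],st['wrist_force'])
e=st['eef_pos'];Rt=R.from_euler('xyz',st['eef_rot'])
P=pts(cam('wrist')).reshape(-1,3);P=P[~np.isnan(P[:,0])]
q=Rt.inv().apply(P-e)
for lo in range(-55,0,5):
        m=(q[:,2]>=lo)&(q[:,2]<lo+5)&(abs(q[:,1])<45)&(abs(q[:,0])<11)
        print('worldz %.0f'%(e[2]-lo-2.5),m.sum(),np.percentile(q[m,1],[0,25,50,75,100]).round(0) if m.sum() else '')
E
```

```text
[494.64774359  -9.96518414  56.17494042] 33.019322142292204 [ 0.20675498 -0.27222665  0.30038539]
worldz 109 254 [-29. -21.  16.  20.  28.]
worldz 104 807 [-29.  -3.  -0.   3.  28.]
worldz 99 367 [-29. -17.  -5.  16.  28.]
worldz 94 210 [-29. -21. -17.  19.  28.]
worldz 89 139 [-27. -19.  16.  19.  27.]
worldz 84 60 [-24. -19. -17.  18.  23.]
worldz 79 0 
worldz 74 0 
worldz 69 506 [-17.  12.  25.  38.  45.]
worldz 64 1396 [-19. -11.  14.  33.  45.]
worldz 59 0
```

Emit:
arm_command(plan=[[-0.7, 0, 0, 0, 0], [-0.9, 0, 0, 0, 0], [-1, 0, 0, 0, 0], [-1, 0, 0, 0, 0], [-1, 0, 0, 0, 0]], newtons=55)

```text
clock: 15.78
eef_pos: [495.1, -10.0, 56.6]
eef_rot: [3.141, -0.0, 1.376]
wrist_force: [2.8, -1.9, -1.0]
finger_gap: 10.9
finger_force: 55.0
```

Emit:
arm_command(plan=[[-1, 0, 0.0003, -0.001, 0], [-1, 0, 0.0003, -0.001, 0], [-1, 0, 0.0003, -0.001, 0], [-1, 0, 0, 0, 0]], newtons=60)

```text
clock: 16.27
eef_pos: [495.8, -10.2, 59.1]
eef_rot: [3.141, -0.0, 1.376]
wrist_force: [6.7, -0.2, -7.7]
finger_gap: 10.3
finger_force: 60.0
```

Emit:
arm_command(plan=[[-1, 0, 0.0003, -0.001, 0], [-1, 0, 0.0003, -0.001, 0], [-1, 0, 0.0004, -0.001, 0], [-1, 0, 0.0004, -0.001, 0], [-1, 0, 0.0004, -0.001, 0], [-1, 0, 0, 0, 0]])

```text
clock: 17.02
eef_pos: [497.1, -10.6, 63.2]
eef_rot: [-3.14, 0.0, 1.376]
wrist_force: [9.3, -1.4, -16.8]
finger_gap: 10.5
finger_force: 60.0
```

```bash
cat > lid.py <<'E'
from h import *
st=manip.read_state();print(st['eef_pos'],st['finger_gap'],st['wrist_force'])
P=pts(cam('wrist')).reshape(-1,3);P=P[~np.isnan(P[:,0])]
a=-0.194;ux=np.array([np.cos(a),np.sin(a)]);uy=np.array([-ux[1],ux[0]])
B=np.array([494.6,-10.6])+56*ux
x=(P[:,:2]-B)@ux;y=(P[:,:2]-B)@uy;z=P[:,2]
m=(x>-30)&(x<65)&(abs(y)<70)&(z>45)&(z<140)
f=np.polyfit(x[m],z[m],1);r=abs(np.polyval(f,x[m])-z[m])<4
f=np.polyfit(x[m][r],z[m][r],1);print('lid angle',-np.arctan(f[0]),m.sum(),r.sum())
b=(abs(y)<50)&(abs(y)>12)&(x>-65)&(x<-35)&(z>85)&(z<160)
if b.sum(): print('bar top',np.percentile(z[b],[50,95]),np.median(x[b]))
E
python3 lid.py
```

```text
[497.11843445 -10.59703052  63.20746952] 10.451504289547293 [  9.3333609   -1.388028   -16.83391887]
lid angle 0.049684498929372635 23377 23377
bar top [108.89705364 110.48298227] -54.0537000840441
```

Emit:
arm_command(plan=[[-1, 0, 0.0008, -0.001, 0], [-1, 0, 0.0006, -0.001, 0], [-1, 0, 0.0006, -0.001, 0], [-1, 0, 0.0006, -0.0015, 0], [-1, 0, 0.0006, -0.0015, 0], [-1, 0, 0.0007, -0.0015, 0], [-1, 0, 0.0007, -0.0015, 0], [-1, 0, 0.0007, -0.0015, 0], [-1, 0, 0.0007, -0.0015, 0], [-1, 0, 0, 0, 0]])

```text
clock: 18.32
eef_pos: [502.8, -11.7, 77.0]
eef_rot: [-3.141, 0.0, 1.376]
wrist_force: [-7.5, -2.9, 10.1]
finger_gap: 10.6
finger_force: 60.0
```

```bash
python3 lid.py
```

```text
[502.84159573 -11.71232793  77.01612936] 10.589479826481998 [-7.50819493 -2.87432574 10.05164473]
lid angle 0.1525651456213415 21119 21119
bar top [120.95110976 123.56912423] -50.076841220737364
```

Emit:
arm_command(plan=[[-1, 0, 0.0008, -0.0015, 0], [-1, 0, 0.0008, -0.0015, 0], [-1, 0, 0.0008, -0.0015, 0], [-1, 0, 0.0008, -0.0015, 0], [-1, 0, 0.0008, -0.0015, 0], [-1, 0, 0.0008, -0.0015, 0], [-1, 0, 0.0008, -0.0015, 0], [-1, 0, 0.0008, -0.0013, 0], [-1, 0, 0.0008, -0.001, 0], [-1, 0, 0, 0, 0], [-1, 0, 0, 0, 0], [-1, 0, 0, 0, 0]])

```text
clock: 19.88
eef_pos: [508.4, -12.9, 88.2]
eef_rot: [-3.137, 0.001, 1.376]
wrist_force: [-9.0, -1.3, -13.8]
finger_gap: 10.2
finger_force: 60.0
```

```bash
python3 lid.py; python3 - <<'E'
from h import *
P=pts(cam('top'))
for n,u,v,r,a,b in [('jar',148,214,20,75,120),('purL',204,212,16,60,110),('mould',364,239,18,30,70),('tin',340,277,18,15,50)]:
    Q=P[v-r:v+r,u-r:u+r].reshape(-1,3);Q=Q[(Q[:,2]>a)&(Q[:,2]<b)];print(n,len(Q),cv2.minEnclosingCircle(Q[:,:2].astype(np.float32)),np.median(Q[:,2]))
E
```

```text
[508.44568164 -12.85384834  88.21416447] 10.16535706773284 [ -9.02690148  -1.31814109 -13.80820659]
lid angle 0.23888687189577026 19738 19611
bar top [130.53197983 134.10521739] -45.45181774422299
jar 384 ((482.70098876953125, 288.3050537109375), 26.36576271057129) 93.85959758087097
purL 392 ((490.64447021484375, 144.47216796875), 26.61902618408203) 87.6462148630352
mould 420 ((432.6596374511719, -256.5667419433594), 34.89563751220703) 51.499654598382335
tin 564 ((337.4477844238281, -198.18988037109375), 33.753883361816406) 22.6256185480961
```

```bash
python3 -c "
from h import *
print(abs(manip.read_state()['qd']).max(), ticket.sign_off())"
```

```text
the job is handed in; nothing more can be done
0.001105015630365859 None
```

The job is handed in, with no verdict shown: the amber jar stands upright and untouched on the cork mat, and the gripper holds the lid open at about 0.24 rad (14°); mould and tin are unmoved, white jar and tumbler not re-measured.

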